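Find the worn spindle by its end float

ROBOT

A 6-joint arm with a two-finger parallel gripper is mounted at the origin on a cart in front of the work surface, level with it; the furniture and walls round the work are solid. World frame = base frame: x ahead of the robot, y to its left, z up, the work surface at z = 0. Lengths are in m, angles in degrees, forces in N, time in s.
With the tool pointing down it reaches from about 0.35 to 0.875 m from the base axis. Payload 4.2 kg.
Tool frame: the origin (TCP) lies at the very end of the fingers, on their centre line; the grasp point (between the pads) lies r.pinch_z behind it (r.pinch_z is the distance from the TCP to the grasp point, in m); y points along the fingers, z is the direction in which the jaws open and shut, and the axes are right-handed (so a half turn about y gives the same grasp; the last joint's range is limited). The gripper opens to 87 mm and grips with 3 to 60 N. Pads are 19 mm wide; open, the fingers measure 117 mm over their backs; the gripper's body (75 mm by 190 mm) begins 51 mm behind the grasp point.
Start: joints at [-54.912, 22.042, 0.453, 0, -68.411, -14.817], TCP at [0.217, -0.586, 0.223] pointing down, gripper open.
Joint ranges: [-179.83, 179.83], [-69.29, 118.12], [-61.27, 80.66], [-181.25, 117.63], [-171.15, -9.14], [-177.46, 177.46]. Speed limits (degrees/s): [159.86, 159.86, 180, 180, 180, 180].

INTERFACE

Orientations are given as a 3x3 rotation matrix whose columns are the frame's x, y, z axes.
In Python, from station import sense, capture, camera_params, r gives the robot as it stands.
- The arm moves only by the tool move_arm, never from a script. Its argument "increments" is text: rows parted by semicolons, each of 7 numbers parted by spaces: the closure, from -1 (fully open) to 1 (shut), so that 0 is half open, then the shift along the tool's x, y, z in m, then the turn, a rotation vector about the tool's x, y, z in rad. In form: hand x y z wx wy wz; .... A call has 1 to 8 rows; each row is the pose to reach, as a shift and turn from the pose commanded when the call began, along the tool's axes at that moment; what a row does not reach only later rows make up. A row lasts 1/10 s, in which the tool goes at most 50 mm and 8.59 degrees, less where a joint would pass 70% of its speed; a pose out of reach is approached as far as the arm can. A call with a gripper value outside its range is refused whole. The fingers move at their own pace and stop on an object; the grip force is fixed at half the most. Time passes only in rows, so rows that repeat a pose let the fingers close. It gives the time, the measured TCP pose, the force and the opening at its end, in the units of the state.
- sense(): the state, without advancing time (a new reading comes with each control period).
- capture(name): name is "scene" or "top"; returns (picture, depth): 480x640x3 uint8, red, green, blue; 480x640 float32, m along the optical axis (not along the pixel's ray), 0 where there is no reading.
- camera_params(name): a dict with "fx", "fy", "cx", "cy" (pixels), "xyz" and "orientation" of the camera in the world. Camera axes: x right, y down, z forward; pixel columns grow to the right and rows downward; lengths in m; the calibration is good to about 2 mm. A picture is of the moment at which its call begins. camera_params takes no time and is no camera call.
- r.finish_job(): hands the job in, once; it reports no verdict.
The state is a dict: "time_s": time; "joints": joint angles; "joint_velocities": joint speeds; "effort": joint torques, N m; "tcp_pos": TCP position; "ee_rot": TCP orientation; "wrist_force": force on the tool from outside, world axes, zero at the start; "moment": the same for the moment, N m; "gripper_width": opening from 0.0 (shut) to 1.0 (fully open).
Only numpy, scipy, OpenCV 4.12 (cv2) and the standard library are available. Lean on these libraries where they do the work, as an engineer would, in place of code of your own. Each camera call takes 0.05 s, during which the arm holds its last target.

TASK

One of the two look-alike spindles on the test stands is worn and has much more end float (about 10 mm) than the sound one (about 4 mm). Check the left one first and then the right one: take hold of its black knob, push it straight in until it bears on its inner stop with about 10 N, then pull it straight out until it bears on its outer stop with about 10 N, never loading a stop with more than 20 N. Finally leave the worn spindle pushed fully in and the sound one pulled fully out, let go of both, and leave the other things on the bench where they are.

Things in the scene. Friction and masses are not known exactly. Their poses are not given: they have to be found in the camera images.
- knob_a (a point): centre of the black knob (ribbed cylinder, 26 mm across, 30 mm long) on the end of spindle A, 70 mm above the bench; it slides but does not turn. Site x runs level along the spindle from the knob INTO the head (push = +x, pull = -x), z up. Behind the knob about 44 mm of 12 mm shaft lie bare at the start. Nothing stands within 60 mm beside or before it.
- stand_a: test stand of spindle A, fixed: plate 130 x 90 x 10 mm, origin under its centre, the knob's centre 86 mm plus the joint's value along -x of it. End blocks 30 mm high; grey head 62 mm wide, top 101 mm high. Both knobs point to the left (yaw -1.57, give or take 0.35). Which is the left stand (knob at y > 0.08) or the right one (y < 0.08) changes.
- spindle_a (a joint): sliding of spindle A in its head, m: grows as it is pulled out; 0.010 = outer stop. A steel thrust ball hidden in the head makes the inner stop: near 0 in the worn spindle (10 mm float), near 0.006 in the sound one (4 mm). Which is worn changes and cannot be seen. Starts at 0.007 to 0.009. Friction about 1.5 N; stays where left. Stops are hard.
- head_a (a joint): give of head A, with its spindle, on the stand's rubber buffers, m: 0 at rest, + when thrust inward (away from the knob), - when pulled outward. Spring of 8 N per mm, so thrust on a stop in N = 8000 x this; springs back when let go. The reading is too noisy to judge force by.
- knob_b (a point): centre of the black knob (ribbed cylinder, 26 mm across, 30 mm long) on the end of spindle B, 70 mm above the bench; it slides but does not turn. Site x runs level along the spindle from the knob INTO the head (push = +x, pull = -x), z up. Behind the knob about 44 mm of 12 mm shaft lie bare at the start. Nothing stands within 60 mm beside or before it.
- stand_b: test stand of spindle B, fixed: plate 130 x 90 x 10 mm, origin under its centre, the knob's centre 86 mm plus the joint's value along -x of it. End blocks 30 mm high; grey head 62 mm wide, top 101 mm high. Both knobs point to the left (yaw -1.57, give or take 0.35). Which is the left stand (knob at y > 0.08) or the right one (y < 0.08) changes.
- spindle_b (a joint): sliding of spindle B in its head, m: grows as it is pulled out; 0.010 = outer stop. A steel thrust ball hidden in the head makes the inner stop: near 0 in the worn spindle (10 mm float), near 0.006 in the sound one (4 mm). Which is worn changes and cannot be seen. Starts at 0.007 to 0.009. Friction about 1.5 N; stays where left. Stops are hard.
- head_b (a joint): give of head B, with its spindle, on the stand's rubber buffers, m: 0 at rest, + when thrust inward (away from the knob), - when pulled outward. Spring of 8 N per mm, so thrust on a stop in N = 8000 x this; springs back when let go. The reading is too noisy to judge force by.
- tape_roll: roll of yellow tape lying flat, 64 mm across, 19 mm high; loose bystander, origin at the centre of its underside
- flux: small orange bottle with black cap, 30 mm across, 58 mm high; loose bystander, origin at the centre of its underside
- loose_knob: spare black knob with grey top, 24 mm across, 16 mm high, not part of the stands; loose bystander, origin at the centre of its underside
Not all that is in view belongs to the job. Leave any green or turquoise look-alike of the stand_b alone.

How it is judged (in metres and radians):
On the way, in this order (a step that is already met when the one before it is completed fails the run):
1. the left spindle is pushed in and bears on its inner stop with at least 6 N (((world y of knob_a above 0.08 m and value of joint head_a above 0.00075 m and value of joint spindle_a below 0.007 m) or (world y of knob_b above 0.08 m and value of joint head_b above 0.00075 m and value of joint spindle_b below 0.007 m))), for 0.1 s.
2. the left spindle is pulled out and bears on its outer stop with at least 6 N (((world y of knob_a above 0.08 m and value of joint head_a below -0.00075 m and value of joint spindle_a above 0.009 m) or (world y of knob_b above 0.08 m and value of joint head_b below -0.00075 m and value of joint spindle_b above 0.009 m))), for 0.1 s.
3. the right spindle is pushed in and bears on its inner stop with at least 6 N (((world y of knob_a below 0.08 m and value of joint head_a above 0.00075 m and value of joint spindle_a below 0.007 m) or (world y of knob_b below 0.08 m and value of joint head_b above 0.00075 m and value of joint spindle_b below 0.007 m))), for 0.1 s.
4. the right spindle is pulled out and bears on its outer stop with at least 6 N (((world y of knob_a below 0.08 m and value of joint head_a below -0.00075 m and value of joint spindle_a above 0.009 m) or (world y of knob_b below 0.08 m and value of joint head_b below -0.00075 m and value of joint spindle_b above 0.009 m))), for 0.1 s.
At the end, for the whole second after the job is handed in: The worn spindle (10 mm float) stands within 1.5 mm of its inner stop, the sound one (4 mm float) within 1.5 mm of its outer stop; both are let go and both heads have sprung back to rest (within 0.4 mm) (((value of joint spindle_a below 0.0015 m and value of joint spindle_b above 0.0085 m) or (value of joint spindle_b below 0.0015 m and value of joint spindle_a above 0.0085 m)) and value of joint head_a between -0.0004 and 0.0004 m and value of joint head_b between -0.0004 and 0.0004 m and contact force between the fingers and spindle_a below 0.1 N and contact force between the fingers and spindle_b below 0.1 N); the robot touches nothing.
It fails at once if a stop is loaded with more than 20 N (either head gives more than 2.5 mm) (value of joint any of head_a, head_b above 0.0025 m or value of joint any of head_a, head_b below -0.0025 m).
It fails at once if the roll of yellow tape is moved more than 20 mm (distance of tape_roll from where it was at the start of the episode above 0.02 m).
It fails at once if the orange bottle with black cap is moved more than 20 mm (distance of flux from where it was at the start of the episode above 0.02 m).
It fails at once if the loose black spare knob is moved more than 20 mm (distance of loose_knob from where it was at the start of the episode above 0.02 m).
It also fails if it takes over 64 s, if anything falls off the work surface, if the arm or the gripper's body presses on something with over 40 N, if the wrist force passes 120 N, or if a joint passes its speed limit or range.

## Working session

There is one attempt and no reset: what is moved stays moved. The work goes in short steps, Python scripts to look and compute and a tool call to move; the robot and the scene stay as the last step left them, time stands still between calls to the robot, and variables do not carry over. Pictures are saved under pics/ and viewed, and the job is handed in when it is done.

Besides the shell and the picture viewer there is one more tool, called as name(argument=value, ...) on one line, values as JSON. move_arm: Moves the arm, as the interface text tells. Its arguments: {"type":"object","properties":{"increments":{"type":"string"}},"required":["increments"]}

```bash
ls; mkdir -p pics
python3 - <<'E'
from station import sense,capture,camera_params,r
import cv2,numpy as np
s=sense();print(s); print(r.pinch_z)
for n in("scene","top"):
    p,d=capture(n);cv2.imwrite(f"pics/{n}0.png",p[:,:,::-1]);np.save(f"{n}0.npy",d);np.save(f"{n}0p.npy",p);print(n,camera_params(n))
E
```

```text
pics
{'time_s': 0.0, 'joints': array([-5.49129760e+01,  2.20901033e+01,  3.79188884e-01, -2.89411569e-02,
       -6.84107985e+01, -1.48162380e+01]), 'joint_velocities': array([-0.03367457, -0.0773713 , -0.09500482, -0.03267788,  0.01186704,
       -0.03751759]), 'effort': array([-4.22237745e-04, -3.90666676e+01,  1.87402904e+01,  4.21997800e+00,
        1.09535680e-02, -1.87632600e-04]), 'tcp_pos': array([ 0.21633881, -0.58571687,  0.22146262]), 'ee_rot': array([[ 9.38130219e-01, -8.36726609e-04, -3.46281666e-01],
       [ 3.46282665e-01,  2.00820950e-03,  9.38128074e-01],
       [-8.95505912e-05, -9.99997633e-01,  2.17370594e-03]]), 'wrist_force': array([ 0.13025669,  0.28583683, -0.4724036 ]), 'moment': array([ 0.03346808, -0.0060979 ,  0.01416825]), 'gripper_width': 1.0008779085861843}
0.0187
scene {'fx': 536.6108493720646, 'fy': 536.6108493720646, 'cx': 314.8030143937461, 'cy': 240.0839813584058, 'xyz': array([-0.00705345,  0.64388043,  0.73809423]), 'orientation': array([[-0.68243403, -0.45238869,  0.57413262],
       [-0.73083634,  0.40862081, -0.54672413],
       [ 0.01272927, -0.79270013, -0.60947885]])}
top {'fx': 456.04731078742924, 'fy': 456.04731078742924, 'cx': 317.8364550977291, 'cy': 239.65054955912888, 'xyz': array([0.5116965 , 0.03950902, 0.96217376]), 'orientation': array([[-0.01079181, -0.99064342,  0.13604833],
       [-0.99994061,  0.01048434, -0.00297637],
       [ 0.00152214, -0.13607237, -0.99069773]])}
```

View pics/scene0.png

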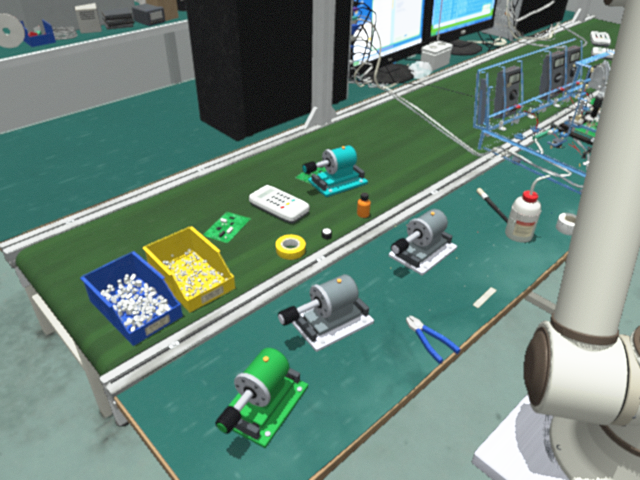

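View pics/top0.png

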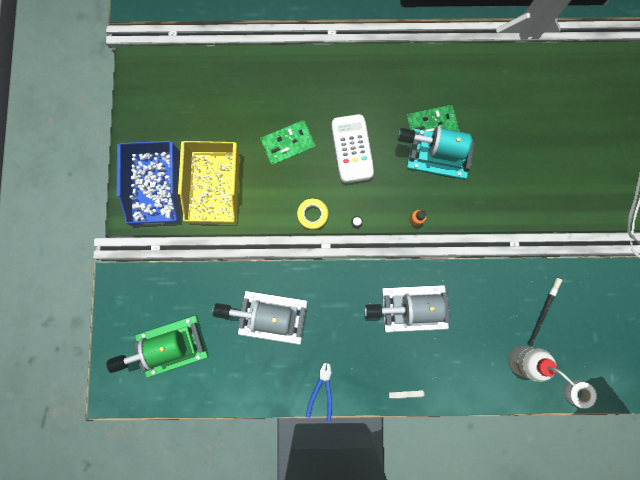

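Candidates for a black knob in the top view:
- (223,311), left grey stand
- (373,312), right grey stand
- (117,364), green look-alike
- (404,135), turquoise look-alike
- (357,221), the loose knob

By the description I choose the two grey stands.

```bash
cat > h.py <<'E'
import numpy as np,cv2
from station import camera_params
def cloud(n,d):
    c=camera_params(n);v,u=np.mgrid[:480,:640]
    P=np.stack([(u-c['cx'])/c['fx']*d,(v-c['cy'])/c['fy']*d,d],-1)
    return P@c['orientation'].T+c['xyz']
def ray(n,u,v,z):
    c=camera_params(n);q=c['orientation']@np.array([(u-c['cx'])/c['fx'],(v-c['cy'])/c['fy'],1]);return c['xyz']+q*(z-c['xyz'][2])/q[2]
def proj(n,p):
    c=camera_params(n);q=c['orientation'].T@(np.array(p)-c['xyz']);return c['fx']*q[0]/q[2]+c['cx'],c['fy']*q[1]/q[2]+c['cy']
E
python3 - <<'E'
from h import *
p=np.load('top0p.npy');d=np.load('top0.npy');P=cloud('top',d)
crop=p[270:360,190:470,::-1];cv2.imwrite('pics/crop0.png',cv2.resize(crop,None,fx=2.8,fy=2.8,interpolation=cv2.INTER_CUBIC))
for nm,(u0,u1,v0,v1) in dict(L=(205,320,280,350),R=(358,460,275,345)).items():
    X=P[v0:v1,u0:u1];C=p[v0:v1,u0:u1].astype(int)
    dark=(C.max(-1)<60)
    k=dark&(X[...,2]>.055)&(X[...,2]<.1)
    n,l,st,ce=cv2.connectedComponentsWithStats(k.astype(np.uint8))
    for i in range(1,n):
        if st[i][4]>30: 
            q=X[l==i];print(nm,'comp',st[i],ce[i]+[u0,v0],'med',np.median(q,0),'min',q.min(0),'max',q.max(0))
    # white plate
    w=((C.min(-1)>150)&(X[...,2]<.03)).astype(np.uint8)
    ys,xs=np.nonzero(w);rect=cv2.minAreaRect(np.stack([xs+u0,ys+v0],1).astype(np.float32))
    W=np.array([ray('top',u,v,.01)[:2] for u,v in zip(xs+u0,ys+v0)],np.float32)
    print(nm,'plate',cv2.minAreaRect(W))
    # head
    hd=X[(X[...,2]>.08)&~dark];y=hd[:,:2];print('z max',np.percentile(X[...,2],99))
    t=X[(X[...,2]>.06)][:,:2];print('axis fit',cv2.fitLine(t.astype(np.float32),cv2.DIST_HUBER,0,.01,.01).ravel())
E
```

```text
L comp [10 24 16  7 66] [222.10606061 306.71212121] med [0.5048092  0.22134154 0.08041698] min [0.49899579 0.20837474 0.06346275] max [0.51053827 0.23518501 0.08499579]
L comp [ 9 32 15  6 62] [220.29032258 314.69354839] med [0.48968655 0.22512795 0.08002334] min [0.48537142 0.21139387 0.0677647 ] max [0.49549342 0.23673562 0.08529795]
L plate ((0.48259371519088745, 0.1321825087070465), (0.13023589551448822, 0.08984837681055069), 80.58136749267578)
z max 0.09932064768815613
axis fit [0.11262724 0.9936373  0.48689386 0.14730716]
R comp [ 8 30 15  5 62] [373.24193548 306.69354839] med [ 0.50172625 -0.06727942  0.08035525] min [ 0.49778951 -0.08109634  0.07365992] max [ 0.50549243 -0.0543137   0.08515243]
R comp [ 8 38 16  5 62] [373.56451613 315.35483871] med [ 0.48637882 -0.06705605  0.08006996] min [ 0.48239342 -0.08233644  0.07159826] max [ 0.49043376 -0.05380047  0.08674557]
R plate ((0.49779433012008667, -0.16216900944709778), (0.08973108232021332, 0.1305854171514511), 2.115980625152588)
z max 0.09972938158002283
axis fit [ 0.00475901 -0.9999887   0.49781784 -0.13872957]
```

View pics/crop0.png

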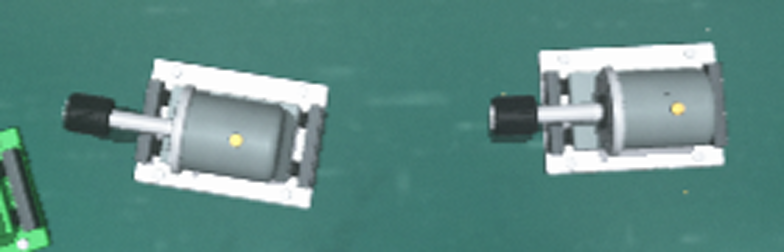

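The crop shows both grey stands with black knobs, at (90,115) and (515,115) in the crop. Next I'll compute the poses and the first move.

```bash
cat >> h.py <<'E'
from scipy.spatial.transform import Rotation as Ro
def Rd(yaw):
    a=np.deg2rad(yaw);x=np.array([np.cos(a),np.sin(a),0]);y=np.array([0,0,-1.]);return np.stack([x,y,np.cross(x,y)],1)
def goal(pos,yaw):
    from station import sense
    s=sense();R=s['ee_rot'];D=Rd(yaw)
    print('t',s['time_s'],'tcp',s['tcp_pos'].round(4),'F',s['wrist_force'].round(2),'M',s['moment'].round(2),'w',round(s['gripper_width'],3),'j',s['joints'].round(1))
    print('shift',(R.T@(np.array(pos)-s['tcp_pos'])).round(4),'rot',Ro.from_matrix(R.T@D).as_rotvec().round(4))
L=np.array([.4975,.2238,.0513]);LY=80.6
RR=np.array([.4942,-.0677,.0513]);RY=92.2
E
python3 - <<'E'
from h import *
d=np.load('top0.npy');P=cloud('top',d)
print(P[330:410,500:600][...,2].max(), ray('top',535,365,.1))
goal([.217,-.586,.30],20.26)
goal(L+[0,0,.13],LY)
E
```

```text
0.9621737588517671 [ 0.39305063 -0.36016308  0.1       ]
t 0.1 tcp [ 0.2164 -0.5858  0.2216] F [-0.77 -0.3  -0.75] M [0.02 0.02 0.02] w 1.0 j [-54.9  22.1   0.4  -0.  -68.4 -14.8]
shift [ 0.0005 -0.0784 -0.0003] rot [-0.0019  0.0001 -0.0001]
t 0.1 tcp [ 0.2164 -0.5858  0.2216] F [-0.77 -0.3  -0.75] M [0.02 0.02 0.02] w 1.0 j [-54.9  22.1   0.4  -0.  -68.4 -14.8]
shift [0.5441 0.0415 0.662 ] rot [-1.800e-03 -1.053e+00  9.000e-04]
```

move_arm(increments="-0.2 0 -0.045 0 0 0 0; -0.2 0 -0.09 0 0 0 0; -0.2 0.03 -0.09 0.037 0 -0.06 0; -0.2 0.06 -0.09 0.074 0 -0.12 0; -0.2 0.09 -0.09 0.11 0 -0.18 0; -0.2 0.12 -0.09 0.147 0 -0.24 0; -0.2 0.15 -0.09 0.184 0 -0.30 0; -0.2 0.18 -0.09 0.221 0 -0.36 0")

```text
time_s: 0.9
tcp_pos: [0.3087, -0.3147, 0.3122]
ee_rot: [[0.755, -0.0, -0.656], [0.656, 0.0, 0.755], [0.0, -1.0, 0.0]]
wrist_force: [1.4, -0.3, 0.2]
gripper_width: 0.603
```

```bash
python3 -c "
from h import *
goal(L+[0,0,.13],LY)"
```

```text
t 0.9 tcp [ 0.3087 -0.3147  0.3122] F [ 1.38 -0.31  0.2 ] M [ 0.02 -0.12  0.06] w 0.603 j [-24.3   0.3 -14.4  -0.  -75.4 -24.7]
shift [0.4958 0.1311 0.2825] rot [-5.000e-04 -6.911e-01  2.000e-04]
```

move_arm(increments="-0.2 0.04 0 0.023 0 -0.06 0; -0.2 0.08 0 0.046 0 -0.12 0; -0.2 0.12 0 0.069 0 -0.18 0; -0.2 0.16 0 0.092 0 -0.24 0; -0.2 0.20 0 0.115 0 -0.30 0; -0.2 0.24 0.01 0.138 0 -0.36 0; -0.2 0.28 0.03 0.161 0 -0.42 0; -0.2 0.32 0.05 0.184 0 -0.48 0")

```text
time_s: 1.7
tcp_pos: [0.4301, 0.0335, 0.2624]
ee_rot: [[0.365, 0.001, -0.931], [0.931, 0.001, 0.365], [0.001, -1.0, -0.001]]
wrist_force: [0.9, -0.2, 0.1]
gripper_width: 0.601
```

```bash
python3 -c "
from h import *
goal(L+[0,0,.13],LY)"
```

```text
t 1.7 tcp [0.4301 0.0335 0.2624] F [ 0.89 -0.16  0.06] M [-0.09 -0.06  0.  ] w 0.601 j [ 26.2   0.9 -20.9  -0.  -68.1 -47.6]
shift [0.2016 0.0814 0.0068] rot [ 0.0009 -0.2099  0.0011]
```

move_arm(increments="-0.2 0.04 0 0.001 0 -0.06 0; -0.2 0.08 0.01 0.003 0 -0.12 0; -0.2 0.12 0.03 0.004 0 -0.18 0; -0.2 0.16 0.05 0.006 0 -0.21 0; -0.2 0.19 0.07 0.007 0 -0.21 0; -0.2 0.202 0.081 0.007 0.001 -0.21 0.001; -0.2 0.202 0.081 0.007 0.001 -0.21 0.001; -0.2 0.202 0.081 0.007 0.001 -0.21 0.001")

```text
time_s: 2.5
tcp_pos: [0.4977, 0.2212, 0.182]
ee_rot: [[0.166, -0.002, -0.986], [0.986, -0.001, 0.166], [-0.002, -1.0, 0.001]]
wrist_force: [0.5, -0.2, 1.5]
gripper_width: 0.603
```

Run:
```python
from h import *
from station import capture
for n in("scene","top"):
    p,d=capture(n);p=p[:,:,::-1].copy()
    c=(slice(220,360),slice(230,400)) if n=="scene" else (slice(250,370),slice(170,340))
    cv2.imwrite(f"pics/{n}1.png",cv2.resize(p[c],None,fx=4,fy=4))
goal(L,LY)
```

```text
t 2.6 tcp [0.498 0.221 0.183] F [ 0.76 -0.12  0.09] M [-0.    0.11  0.02] w 0.599 j [ 41.   16.2 -14.3  -0.  -59.5 -50.6]
shift [0.0026 0.1317 0.001 ] rot [ 0.0001 -0.0039  0.0003]
```

View pics/scene1.png

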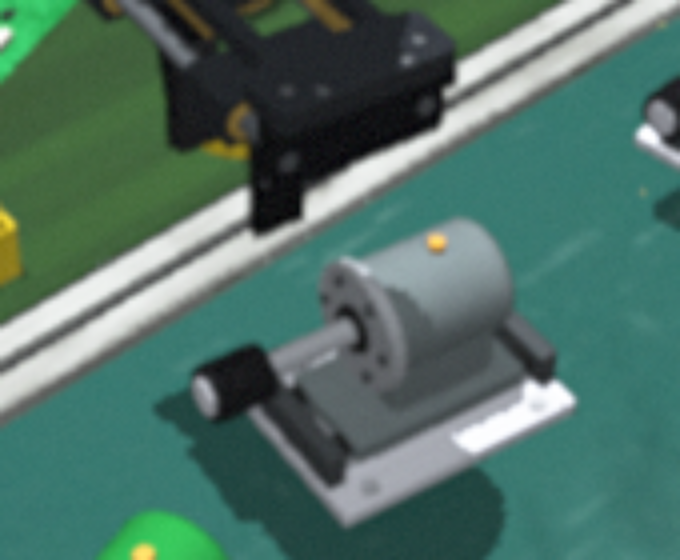

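The gripper stands above the left knob, which is at (235,380) in the crop. Descend.

move_arm(increments="-0.2 0.001 0.03 0.001 0 -0.004 0; -0.2 0.002 0.06 0.001 0 -0.004 0; -0.2 0.0025 0.09 0.001 0 -0.004 0; -0.2 0.0025 0.115 0.001 0 -0.004 0; -0.2 0.0025 0.13 0.001 0 -0.004 0; -0.2 0.0025 0.1315 0.001 0 -0.004 0; -0.2 0.0025 0.1315 0.001 0 -0.004 0")

```text
time_s: 3.3
tcp_pos: [0.4978, 0.2241, 0.0514]
ee_rot: [[0.163, 0.0, -0.987], [0.987, 0.0, 0.163], [0.0, -1.0, -0.0]]
wrist_force: [0.4, -0.2, 0.3]
gripper_width: 0.601
```

Run:
```python
from h import *
from station import capture
for n in("scene","top"):
    p,d=capture(n);p=p[:,:,::-1].copy()
    c=(slice(220,360),slice(230,400)) if n=="scene" else (slice(250,370),slice(170,340))
    cv2.imwrite(f"pics/{n}2.png",cv2.resize(p[c],None,fx=4,fy=4))
goal(L,LY)
```

```text
t 3.4 tcp [0.4982 0.2247 0.052 ] F [-0.12  1.25  1.  ] M [ 0.06  0.11 -0.02] w 0.6 j [ 41.3  25.1 -22.9   0.  -41.9 -50.6]
shift [-0.001   0.0007  0.0005] rot [0.0012 0.0008 0.0015]
```

View pics/scene2.png

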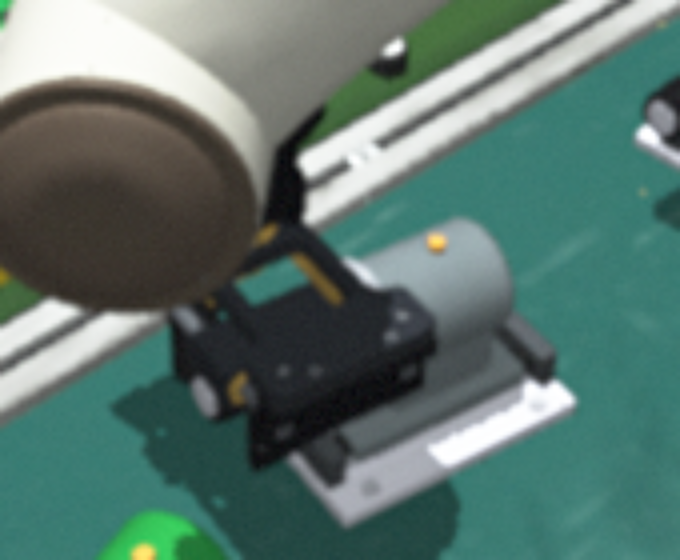

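The fingers straddle the knob, so I'll close gently in place.

move_arm(increments="0.2 0 0 0 0 0 0; 0.4 0 0 0 0 0 0; 0.6 0 0 0 0 0 0; 1 0 0 0 0 0 0; 1 0 0 0 0 0 0; 1 0 0 0 0 0 0")

```text
time_s: 4.0
tcp_pos: [0.4977, 0.2246, 0.0505]
ee_rot: [[0.162, -0.0, -0.987], [0.987, -0.0, 0.162], [-0.0, -1.0, 0.0]]
wrist_force: [1.8, -1.2, 0.5]
gripper_width: 0.291
```

```bash
cat >> h.py <<'E'
def look(yaw,tag,n=6):
    # average over several control periods via camera calls (0.05 s each)
    from station import sense,capture
    F=[];X=[];M=[]
    for i in range(n):
        s=sense();F.append(s['wrist_force']);X.append(s['tcp_pos']);M.append(s['moment'])
        if i<n-1: capture('top')
    R=Rd(yaw);F=np.array(F)@R;X=np.array(X)@R
    print(tag,'t',round(s['time_s'],2),'F tool mean',F.mean(0).round(2),'sd',F.std(0).round(2),'TCP(tool axes) mm',(X.mean(0)*1e3).round(2),'sd',(X.std(0)*1e3).round(2),'w',round(s['gripper_width'],3),'M',np.mean(M,0).round(2))
E
python3 -c "
from h import *
look(LY,'L grip')"
```

```text
L grip t 4.25 F tool mean [-0.5  -0.43 -2.29] sd [0.3  0.35 0.36] TCP(tool axes) mm [ 302.83  -50.47 -454.32] sd [0.01 0.01 0.01] w 0.291 M [-0.23 -0.53 -0.01]
```

move_arm(increments="1 -0.0005 0 0 0 0 0; 1 -0.001 0 0 0 0 0; 1 -0.001 0 0 0 0 0")

```text
time_s: 4.55
tcp_pos: [0.4976, 0.224, 0.0505]
ee_rot: [[0.162, 0.0, -0.987], [0.987, 0.0, 0.162], [0.0, -1.0, -0.0]]
wrist_force: [4.2, 0.9, -0.8]
gripper_width: 0.293
```

```bash
python3 -c "
from h import *
look(LY,'L -1',4)"
```

```text
L -1 t 4.7 F tool mean [ 1.57 -0.17 -3.54] sd [0.4  0.61 0.76] TCP(tool axes) mm [ 302.23  -50.48 -454.31] sd [0.06 0.01 0.01] w 0.287 M [ 0.31 -0.87 -0.03]
```

move_arm(increments="1 -0.0005 0 0 0 0 0; 1 -0.001 0 0 0 0 0; 1 -0.001 0 0 0 0 0")

```text
time_s: 5.0
tcp_pos: [0.4973, 0.2226, 0.0505]
ee_rot: [[0.162, -0.0, -0.987], [0.987, -0.0, 0.162], [-0.0, -1.0, 0.0]]
wrist_force: [4.6, 0.1, 0.2]
gripper_width: 0.29
```

```bash
python3 -c "
from h import *
look(LY,'L -2',4)"
```

```text
L -2 t 5.15 F tool mean [ 1.3  -0.41 -4.74] sd [0.45 0.13 0.21] TCP(tool axes) mm [ 300.84  -50.47 -454.27] sd [0.02 0.01 0.02] w 0.289 M [ 0.21 -1.25 -0.03]
```

move_arm(increments="1 -0.0005 0 -0.0003 0 0 0; 1 -0.001 0 -0.0005 0 0 0; 1 -0.001 0 -0.0005 0 0 0")

```text
time_s: 5.45
tcp_pos: [0.4971, 0.2213, 0.0504]
ee_rot: [[0.162, -0.001, -0.987], [0.987, -0.001, 0.162], [-0.001, -1.0, 0.001]]
wrist_force: [4.1, 1.1, 3.2]
gripper_width: 0.289
```

```bash
python3 -c "
from h import *
look(LY,'L -3',4)"
```

```text
L -3 t 5.6 F tool mean [ 1.59 -2.53 -3.22] sd [0.16 0.38 0.48] TCP(tool axes) mm [ 299.54  -50.44 -454.28] sd [0.   0.01 0.01] w 0.293 M [ 0.27 -0.77 -0.04]
```

move_arm(increments="1 -0.0005 0 -0.0003 0 0 0; 1 -0.001 0 -0.0005 0 0 0; 1 -0.001 0 -0.0005 0 0 0")

```text
time_s: 5.9
tcp_pos: [0.497, 0.2201, 0.0504]
ee_rot: [[0.162, -0.002, -0.987], [0.987, -0.001, 0.162], [-0.001, -1.0, 0.002]]
wrist_force: [0.8, 1.9, 5.1]
gripper_width: 0.286
```

```bash
python3 -c "
from h import *
look(LY,'L -4',4)"
```

```text
L -4 t 6.05 F tool mean [ 1.5  -5.43  0.08] sd [0.46 0.38 0.48] TCP(tool axes) mm [ 298.34  -50.41 -454.33] sd [0.   0.01 0.01] w 0.287 M [ 0.41  0.04 -0.03]
```

move_arm(increments="1 -0.0005 -0.0002 0 0 0 0; 1 -0.001 -0.0004 0 0 0 0; 1 -0.001 -0.0004 0 0 0 0")

```text
time_s: 6.35
tcp_pos: [0.4968, 0.219, 0.0504]
ee_rot: [[0.162, -0.002, -0.987], [0.987, -0.001, 0.162], [-0.002, -1.0, 0.002]]
wrist_force: [-0.9, 2.1, 3.7]
gripper_width: 0.284
```

```bash
python3 -c "
from h import *
look(LY,'L -5',4)"
```

```text
L -5 t 6.5 F tool mean [ 1.23 -3.63  0.74] sd [0.55 0.48 0.29] TCP(tool axes) mm [ 297.22  -50.42 -454.33] sd [0.02 0.01 0.01] w 0.286 M [ 0.47  0.25 -0.04]
```

move_arm(increments="1 -0.0005 -0.0002 0 0 0 0; 1 -0.001 -0.0004 0 0 0 0; 1 -0.001 -0.0004 0 0 0 0")

```text
time_s: 6.8
tcp_pos: [0.4966, 0.2179, 0.0505]
ee_rot: [[0.163, -0.003, -0.987], [0.987, -0.001, 0.163], [-0.002, -1.0, 0.002]]
wrist_force: [-0.6, 1.6, -0.2]
gripper_width: 0.286
```

```bash
python3 -c "
from h import *
look(LY,'L -6',4)"
```

```text
L -6 t 6.95 F tool mean [1.88 0.61 1.07] sd [0.74 0.35 0.17] TCP(tool axes) mm [ 296.12  -50.52 -454.36] sd [0.01 0.01 0.01] w 0.29 M [ 0.46  0.26 -0.02]
```

move_arm(increments="1 -0.0005 0 0 0 0 0; 1 -0.001 0 0 0 0 0; 1 -0.001 0 0 0 0 0")

```text
time_s: 7.25
tcp_pos: [0.4965, 0.217, 0.0505]
ee_rot: [[0.163, -0.003, -0.987], [0.987, -0.001, 0.163], [-0.002, -1.0, 0.002]]
wrist_force: [-0.9, 2.1, -2.8]
gripper_width: 0.287
```

```bash
python3 -c "
from h import *
look(LY,'L -7',4)"
```

```text
L -7 t 7.4 F tool mean [1.56 3.61 1.37] sd [0.27 0.49 0.67] TCP(tool axes) mm [ 295.18  -50.55 -454.38] sd [0.01 0.01 0.  ] w 0.288 M [ 0.51  0.42 -0.04]
```

move_arm(increments="1 -0.0003 0 0 0 0 0; 1 -0.0006 0 0 0 0 0; 1 -0.0006 0 0 0 0 0")

```text
time_s: 7.7
tcp_pos: [0.4965, 0.2166, 0.0506]
ee_rot: [[0.163, -0.002, -0.987], [0.987, -0.001, 0.163], [-0.001, -1.0, 0.002]]
wrist_force: [-2.0, 2.8, -7.3]
gripper_width: 0.287
```

```bash
python3 -c "
from h import *
look(LY,'L -7.6',4)"
```

```text
L -7.6 t 7.85 F tool mean [2.4  6.87 2.64] sd [0.35 0.49 0.25] TCP(tool axes) mm [ 294.8   -50.61 -454.4 ] sd [0.02 0.02 0.01] w 0.286 M [ 0.84  0.62 -0.08]
```

move_arm(increments="1 -0.0003 0.0003 0 0 0 0; 1 -0.0005 0.0006 0 0 0 0; 1 -0.0005 0.0006 0 0 0 0")

```text
time_s: 8.15
tcp_pos: [0.4965, 0.2164, 0.0506]
ee_rot: [[0.162, -0.002, -0.987], [0.987, -0.001, 0.162], [-0.001, -1.0, 0.002]]
wrist_force: [-2.6, 4.1, -4.4]
gripper_width: 0.291
```

```bash
python3 -c "
from h import *
look(LY,'L -8.1',4)"
```

```text
L -8.1 t 8.3 F tool mean [3.07 4.77 4.53] sd [0.4  0.53 0.76] TCP(tool axes) mm [ 294.58  -50.58 -454.45] sd [0.01 0.01 0.  ] w 0.286 M [ 1.12  1.2  -0.07]
```

move_arm(increments="1 -0.0003 0 0.0002 0 0 0; 1 -0.0005 0 0.0003 0 0 0; 1 -0.0005 0 0.0003 0 0 0")

```text
time_s: 8.6
tcp_pos: [0.4964, 0.2163, 0.0506]
ee_rot: [[0.162, -0.001, -0.987], [0.987, 0.0, 0.162], [-0.0, -1.0, 0.001]]
wrist_force: [-3.0, 3.9, -5.9]
gripper_width: 0.289
```

```bash
python3 -c "
from h import *
look(LY,'L -8.6',4)"
```

```text
L -8.6 t 8.75 F tool mean [3.62 5.78 3.66] sd [0.34 0.11 0.19] TCP(tool axes) mm [ 294.44  -50.59 -454.44] sd [0.01 0.01 0.01] w 0.285 M [ 1.21  0.99 -0.07]
```

move_arm(increments="1 -0.0003 0.0004 0.0003 0 0 0; 1 -0.0006 0.0008 0.0006 0 0 0; 1 -0.001 0.0012 0.0006 0 0 0; 1 -0.001 0.0012 0.0006 0 0 0")

```text
time_s: 9.15
tcp_pos: [0.4965, 0.2161, 0.0505]
ee_rot: [[0.162, 0.001, -0.987], [0.987, 0.001, 0.162], [0.001, -1.0, -0.001]]
wrist_force: [-3.6, 4.3, -0.8]
gripper_width: 0.288
```

```bash
python3 -c "
from h import *
look(LY,'L -9.6',4)"
```

```text
L -9.6 t 9.3 F tool mean [3.76 1.23 4.81] sd [0.16 0.45 0.45] TCP(tool axes) mm [ 294.3   -50.52 -454.49] sd [0.01 0.01 0.02] w 0.288 M [ 1.44  1.32 -0.05]
```

move_arm(increments="1 -0.0003 0 0.0003 0 0 0; 1 -0.0006 0 0.0005 0 0 0; 1 -0.001 0 0.0005 0 0 0; 1 -0.001 0 0.0005 0 0 0")

```text
time_s: 9.7
tcp_pos: [0.4964, 0.2158, 0.0506]
ee_rot: [[0.162, 0.002, -0.987], [0.987, 0.003, 0.162], [0.003, -1.0, -0.002]]
wrist_force: [-2.6, 4.6, -3.6]
gripper_width: 0.286
```

```bash
python3 -c "
from h import *
look(LY,'L -10.6',4)"
```

```text
L -10.6 t 9.85 F tool mean [5.33 2.94 3.87] sd [0.77 0.54 0.34] TCP(tool axes) mm [ 294.01  -50.54 -454.5 ] sd [0.01 0.01 0.02] w 0.289 M [ 1.74  0.99 -0.09]
```

move_arm(increments="1 -0.0005 0 0.0003 0 0 0; 1 -0.001 0 0.0005 0 0 0; 1 -0.0015 0.0003 0.0005 0 0 0; 1 -0.0015 0.0005 0.0005 0 0 0")

```text
time_s: 10.25
tcp_pos: [0.4964, 0.2154, 0.0505]
ee_rot: [[0.161, 0.004, -0.987], [0.987, 0.004, 0.161], [0.005, -1.0, -0.003]]
wrist_force: [-3.6, 7.7, -0.5]
gripper_width: 0.291
```

```bash
python3 -c "
from h import *
look(LY,'L -12.1',4)"
```

```text
L -12.1 t 10.4 F tool mean [7.43 1.34 4.16] sd [0.75 0.61 0.57] TCP(tool axes) mm [ 293.6   -50.53 -454.55] sd [0.01 0.   0.01] w 0.288 M [ 2.3   1.13 -0.08]
```

move_arm(increments="1 -0.0005 0 0.0003 0 0 0; 1 -0.001 0 0.0005 0 0 0; 1 -0.001 0.0003 0.0005 0 0 0")

```text
time_s: 10.7
tcp_pos: [0.4964, 0.2152, 0.0505]
ee_rot: [[0.161, 0.006, -0.987], [0.987, 0.005, 0.161], [0.006, -1.0, -0.005]]
wrist_force: [-3.5, 9.6, 0.7]
gripper_width: 0.292
```

```bash
python3 -c "
from h import *
look(LY,'L -13.1',4)"
```

```text
L -13.1 t 10.85 F tool mean [8.84 0.99 4.32] sd [0.48 1.01 0.55] TCP(tool axes) mm [ 293.37  -50.53 -454.56] sd [0.01 0.01 0.01] w 0.289 M [ 2.6   1.02 -0.06]
```

move_arm(increments="1 -0.0005 0 0 0 0 0; 1 -0.001 0 0 0 0 0; 1 -0.001 0 0 0 0 0")

```text
time_s: 11.15
tcp_pos: [0.4964, 0.2148, 0.0506]
ee_rot: [[0.161, 0.006, -0.987], [0.987, 0.007, 0.161], [0.007, -1.0, -0.005]]
wrist_force: [-3.3, 11.3, -1.7]
gripper_width: 0.284
```

```bash
python3 -c "
from h import *
look(LY,'L -14.1',4)"
```

```text
L -14.1 t 11.3 F tool mean [10.53  2.    5.07] sd [0.56 0.44 0.52] TCP(tool axes) mm [ 293.01  -50.55 -454.6 ] sd [0.01 0.01 0.02] w 0.287 M [ 3.15  1.13 -0.08]
```

The left inner stop is loaded at about 10.5–11 N. Now pull out.

move_arm(increments="1 0.0015 0 0 0 0 0; 1 0.003 0 -0.0005 0 0 0; 1 0.0045 0 -0.001 0 0 0; 1 0.006 0 -0.001 0 0 0; 1 0.0075 0 -0.001 0 0 0; 1 0.009 0 -0.001 0 0 0; 1 0.01 0 -0.001 0 0 0; 1 0.01 0 -0.001 0 0 0")

```text
time_s: 12.1
tcp_pos: [0.4971, 0.2202, 0.0504]
ee_rot: [[0.161, 0.001, -0.987], [0.987, -0.001, 0.161], [-0.001, -1.0, -0.001]]
wrist_force: [-3.7, -0.3, 7.3]
gripper_width: 0.289
```

```bash
python3 -c "
from h import *
look(LY,'L pull10',4)"
```

```text
L pull10 t 12.25 F tool mean [-0.94 -6.97  3.28] sd [0.2  0.41 0.37] TCP(tool axes) mm [ 298.39  -50.37 -454.44] sd [0.01 0.01 0.01] w 0.292 M [-0.11  1.1  -0.05]
```

move_arm(increments="1 0.001 -0.0005 0.0003 0 0 0; 1 0.002 -0.001 0.0006 0 0 0; 1 0.003 -0.0015 0.0006 0 0 0; 1 0.004 -0.0015 0.0006 0 0 0; 1 0.004 -0.0015 0.0006 0 0 0")

```text
time_s: 12.75
tcp_pos: [0.4977, 0.2251, 0.0505]
ee_rot: [[0.162, 0.002, -0.987], [0.987, 0.0, 0.162], [0.001, -1.0, -0.001]]
wrist_force: [4.8, -2.7, 0.4]
gripper_width: 0.292
```

```bash
python3 -c "
from h import *
look(LY,'L pull14',4)"
```

```text
L pull14 t 12.9 F tool mean [-1.63 -0.17 -5.66] sd [0.75 0.13 0.42] TCP(tool axes) mm [ 303.34  -50.47 -454.27] sd [0.01 0.01 0.01] w 0.291 M [-0.66 -1.35 -0.07]
```

move_arm(increments="1 0.0005 0 -0.0005 0 0 0; 1 0.001 0 -0.0008 0 0 0; 1 0.001 0 -0.0008 0 0 0")

```text
time_s: 13.2
tcp_pos: [0.4978, 0.2257, 0.0504]
ee_rot: [[0.162, 0.0, -0.987], [0.987, -0.0, 0.162], [-0.0, -1.0, -0.0]]
wrist_force: [3.6, -2.4, 2.7]
gripper_width: 0.289
```

```bash
python3 -c "
from h import *
look(LY,'L pull15',4)"
```

```text
L pull15 t 13.35 F tool mean [-0.97 -2.98 -4.61] sd [0.78 0.18 0.61] TCP(tool axes) mm [ 304.01  -50.41 -454.27] sd [0.01 0.01 0.01] w 0.29 M [-0.57 -1.08 -0.05]
```

move_arm(increments="1 0.0005 0 0 0 0 0; 1 0.001 0 0 0 0 0; 1 0.001 0 0 0 0 0")

```text
time_s: 13.65
tcp_pos: [0.498, 0.2267, 0.0504]
ee_rot: [[0.162, 0.0, -0.987], [0.987, 0.0, 0.162], [0.0, -1.0, -0.0]]
wrist_force: [4.5, -2.1, 3.9]
gripper_width: 0.286
```

```bash
python3 -c "
from h import *
look(LY,'L pull16',4)"
```

```text
L pull16 t 13.8 F tool mean [-1.41 -3.59 -5.  ] sd [0.18 0.33 0.3 ] TCP(tool axes) mm [ 304.99  -50.39 -454.25] sd [0.01 0.   0.01] w 0.29 M [-0.56 -1.17  0.02]
```

move_arm(increments="1 0.0005 -0.0003 -0.0003 0 0 0; 1 0.001 -0.0005 -0.0006 0 0 0; 1 0.001 -0.0005 -0.0006 0 0 0")

```text
time_s: 14.1
tcp_pos: [0.498, 0.2272, 0.0504]
ee_rot: [[0.162, -0.001, -0.987], [0.987, -0.001, 0.162], [-0.001, -1.0, 0.001]]
wrist_force: [4.9, -1.8, 2.2]
gripper_width: 0.292
```

```bash
python3 -c "
from h import *
look(LY,'L pull17',4)"
```

```text
L pull17 t 14.25 F tool mean [-1.56 -2.73 -4.36] sd [0.42 0.32 0.55] TCP(tool axes) mm [ 305.53  -50.43 -454.25] sd [0.02 0.01 0.02] w 0.291 M [-0.54 -1.04 -0.08]
```

move_arm(increments="1 0.0005 0 0 0 0 0; 1 0.001 0 0 0 0 0; 1 0.001 0 0 0 0 0")

```text
time_s: 14.55
tcp_pos: [0.4981, 0.2277, 0.0504]
ee_rot: [[0.162, -0.002, -0.987], [0.987, -0.002, 0.162], [-0.002, -1.0, 0.001]]
wrist_force: [4.6, -4.5, 2.4]
gripper_width: 0.289
```

```bash
python3 -c "
from h import *
look(LY,'L pull18',4)"
```

```text
L pull18 t 14.7 F tool mean [-2.8  -2.15 -5.06] sd [0.52 0.31 0.2 ] TCP(tool axes) mm [ 305.99  -50.43 -454.22] sd [0.01 0.01 0.01] w 0.29 M [-1.02 -1.21 -0.01]
```

move_arm(increments="1 0.0005 0 0 0 0 0; 1 0.001 0 0 0 0 0; 1 0.0015 0 0 0 0 0; 1 0.0015 0 0 0 0 0")

```text
time_s: 15.1
tcp_pos: [0.4981, 0.2281, 0.0504]
ee_rot: [[0.162, -0.003, -0.987], [0.987, -0.003, 0.162], [-0.004, -1.0, 0.002]]
wrist_force: [5.6, -6.9, 3.3]
gripper_width: 0.289
```

```bash
python3 -c "
from h import *
look(LY,'L pull19.5',4)"
```

```text
L pull19.5 t 15.25 F tool mean [-5.93 -2.94 -6.9 ] sd [0.13 0.33 0.34] TCP(tool axes) mm [ 306.38  -50.38 -454.17] sd [0.02 0.01 0.01] w 0.289 M [-1.88 -1.44  0.  ]
```

move_arm(increments="1 0.0005 0 0 0 0 0; 1 0.001 0 0 0 0 0; 1 0.0015 0 0 0 0 0; 1 0.0015 0 0 0 0 0")

```text
time_s: 15.65
tcp_pos: [0.4982, 0.2285, 0.0504]
ee_rot: [[0.162, -0.004, -0.987], [0.987, -0.005, 0.162], [-0.006, -1.0, 0.003]]
wrist_force: [6.2, -9.8, 3.6]
gripper_width: 0.285
```

```bash
python3 -c "
from h import *
look(LY,'L pull21',4)"
```

```text
L pull21 t 15.8 F tool mean [-8.56 -4.27 -7.32] sd [0.31 0.67 0.58] TCP(tool axes) mm [ 306.78  -50.37 -454.14] sd [0.01 0.01 0.01] w 0.289 M [-2.75 -1.7   0.02]
```

move_arm(increments="1 0.0005 0 0 0 0 0; 1 0.001 0 -0.0005 0 0 0; 1 0.001 -0.0003 -0.0005 0 0 0")

```text
time_s: 16.1
tcp_pos: [0.4981, 0.2286, 0.0504]
ee_rot: [[0.163, -0.005, -0.987], [0.987, -0.007, 0.163], [-0.007, -1.0, 0.004]]
wrist_force: [6.0, -11.5, 2.6]
gripper_width: 0.29
```

```bash
python3 -c "
from h import *
look(LY,'L pull22',4)"
```

```text
L pull22 t 16.25 F tool mean [-10.09  -3.55  -7.03] sd [0.23 0.7  0.46] TCP(tool axes) mm [ 306.92  -50.37 -454.11] sd [0.02 0.01 0.02] w 0.29 M [-3.11 -1.61  0.02]
```

The left float is about 10–11 mm, so the left spindle is the worn one. I'll push it back in now, while I'm holding it.

move_arm(increments="1 -0.0018 0.0003 0.0002 0 0 0; 1 -0.0036 0.0006 0.0004 0 0 0; 1 -0.0054 0.0009 0.0006 0 0 0; 1 -0.0072 0.0012 0.0008 0 0 0; 1 -0.009 0.0015 0.001 0 0 0; 1 -0.0108 0.0018 0.0012 0 0 0; 1 -0.0125 0.002 0.0015 0 0 0; 1 -0.0125 0.002 0.0015 0 0 0")

```text
time_s: 17.05
tcp_pos: [0.4972, 0.2217, 0.0503]
ee_rot: [[0.161, 0.003, -0.987], [0.987, 0.003, 0.161], [0.003, -1.0, -0.002]]
wrist_force: [3.1, 0.5, 7.2]
gripper_width: 0.289
```

```bash
python3 -c "
from h import *
look(LY,'L push12.5',3)"
```

```text
L push12.5 t 17.15 F tool mean [ 0.57 -8.06 -2.8 ] sd [0.35 0.61 0.18] TCP(tool axes) mm [ 299.98  -50.35 -454.34] sd [0.01 0.01 0.02] w 0.285 M [ 0.18 -0.64 -0.08]
```

move_arm(increments="1 -0.001 0 0 0 0 0; 1 -0.002 0 0 0 0 0; 1 -0.003 0 0 0 0 0; 1 -0.004 0 0 0 0 0; 1 -0.004 0 0 0 0 0")

```text
time_s: 17.65
tcp_pos: [0.4966, 0.2179, 0.0503]
ee_rot: [[0.161, 0.003, -0.987], [0.987, 0.003, 0.161], [0.003, -1.0, -0.002]]
wrist_force: [2.3, 1.4, 8.0]
gripper_width: 0.293
```

```bash
python3 -c "
from h import *
look(LY,'L push16.5',3)"
```

```text
L push16.5 t 17.75 F tool mean [ 1.34 -8.23 -2.35] sd [0.49 0.3  0.37] TCP(tool axes) mm [ 296.04  -50.33 -454.34] sd [0.01 0.01 0.01] w 0.285 M [ 0.26 -0.58 -0.06]
```

move_arm(increments="1 -0.0005 -0.0005 0 0 0 0; 1 -0.001 -0.001 0 0 0 0; 1 -0.0015 -0.0015 0 0 0 0; 1 -0.002 -0.0015 0 0 0 0; 1 -0.002 -0.0015 0 0 0 0")

```text
time_s: 18.25
tcp_pos: [0.4963, 0.2161, 0.0505]
ee_rot: [[0.162, 0.002, -0.987], [0.987, 0.003, 0.162], [0.003, -1.0, -0.002]]
wrist_force: [5.4, 3.7, 0.3]
gripper_width: 0.291
```

```bash
python3 -c "
from h import *
look(LY,'L push18.5',3)"
```

```text
L push18.5 t 18.35 F tool mean [ 4.09  0.02 -4.55] sd [0.36 0.31 0.15] TCP(tool axes) mm [ 294.29  -50.47 -454.31] sd [0.01 0.02 0.02] w 0.285 M [ 1.01 -1.33 -0.05]
```

move_arm(increments="1 -0.0005 0 0 0 0 0; 1 -0.001 0 0 0 0 0; 1 -0.0015 0 0 0 0 0; 1 -0.002 0 0 0 0 0; 1 -0.002 0 0 0 0 0")

```text
time_s: 18.85
tcp_pos: [0.4962, 0.2154, 0.0505]
ee_rot: [[0.162, 0.003, -0.987], [0.987, 0.005, 0.162], [0.006, -1.0, -0.003]]
wrist_force: [3.2, 7.6, -1.6]
gripper_width: 0.289
```

```bash
python3 -c "
from h import *
look(LY,'L push20.5',3)"
```

```text
L push20.5 t 18.95 F tool mean [ 7.91  0.77 -2.43] sd [0.07 0.64 0.35] TCP(tool axes) mm [ 293.56  -50.51 -454.37] sd [0.01 0.02 0.01] w 0.286 M [ 2.06 -1.04 -0.06]
```

move_arm(increments="1 0.001 0 0 0 0 0; 1 0.002 0 0 0 0 0; 1 0.003 0 0 0 0 0; 1 0.004 0 0 0 0 0; 1 0.004 0 0 0 0 0")

```text
time_s: 19.45
tcp_pos: [0.4963, 0.2169, 0.0505]
ee_rot: [[0.162, 0.001, -0.987], [0.987, 0.001, 0.162], [0.001, -1.0, -0.001]]
wrist_force: [5.4, -0.7, 1.4]
gripper_width: 0.29
```

```bash
python3 -c "
from h import *
look(LY,'L relax',3)"
```

```text
L relax t 19.55 F tool mean [ 0.81 -1.18 -5.96] sd [0.49 0.16 0.41] TCP(tool axes) mm [ 295.04  -50.45 -454.25] sd [0.02 0.01 0.  ] w 0.289 M [-0.06 -1.69 -0.04]
```

Force is about zero, so open and lift.

move_arm(increments="0.2 0 0 0 0 0 0; -0.2 0 0 0 0 0 0; -0.2 0 0 0 0 0 0; -0.2 0 0 0 0 0 0; -0.2 0 -0.02 0 0 0 0; -0.2 0 -0.06 0 0 0 0; -0.2 0 -0.105 0 0 0 0; -0.2 0 -0.14 0 0 0 0")

```text
time_s: 20.35
tcp_pos: [0.4952, 0.2161, 0.1924]
ee_rot: [[0.162, -0.001, -0.987], [0.987, -0.0, 0.162], [-0.0, -1.0, 0.001]]
wrist_force: [1.1, -0.3, 0.2]
gripper_width: 0.599
```

Run:
```python
from h import *
goal(RR+[0,0,.13],RY)
```

```text
t 20.35 tcp [0.4952 0.2161 0.1924] F [ 1.14 -0.26  0.2 ] M [ 0.04 -0.02 -0.06] w 0.599 j [ 40.8  15.3 -14.1  -0.  -60.7 -50.1]
shift [-0.2802  0.0112 -0.045 ] rot [-0.0008 -0.2011 -0.0004]
```

move_arm(increments="-0.2 -0.04 0 -0.006 0 -0.03 0; -0.2 -0.08 0 -0.013 0 -0.06 0; -0.2 -0.12 0 -0.019 0 -0.09 0; -0.2 -0.16 0 -0.026 0 -0.12 0; -0.2 -0.20 0 -0.032 0 -0.15 0; -0.2 -0.24 0.005 -0.039 0 -0.18 0; -0.2 -0.28 0.011 -0.045 0 -0.2 0; -0.2 -0.28 0.011 -0.045 0 -0.2 0")

```text
time_s: 21.15
tcp_pos: [0.4923, -0.0709, 0.1781]
ee_rot: [[-0.032, -0.005, -0.999], [1.0, -0.001, -0.032], [-0.001, -1.0, 0.005]]
wrist_force: [0.3, -0.2, -0.7]
gripper_width: 0.597
```

Run:
```python
from h import *
from station import capture
p,d=capture('top');p2,_=capture('scene')
P=cloud('top',d)
u0,u1,v0,v1=205,320,280,350
X=P[v0:v1,u0:u1];C=p[v0:v1,u0:u1].astype(int)
k=(C.max(-1)<60)&(X[...,2]>.055)&(X[...,2]<.1)&(np.arange(u0,u1)<245)
print('L knob now px',np.argwhere(k).mean(0)+[v0,u0],'pos',np.median(X[k],0))
p0=np.load('top0p.npy');P0=cloud('top',np.load('top0.npy'));X0=P0[v0:v1,u0:u1];k0=(p0[v0:v1,u0:u1].astype(int).max(-1)<60)&(X0[...,2]>.055)&(X0[...,2]<.1)&(np.arange(u0,u1)<245)
print('L knob start px',np.argwhere(k0).mean(0)+[v0,u0],'pos',np.median(X0[k0],0))
cv2.imwrite('pics/top3.png',p[:,:,::-1]);cv2.imwrite('pics/scene3.png',p2[:,:,::-1])
goal(RR,RY)
```

```text
L knob now px [307.16666667 224.66666667] pos [0.50476591 0.21949382 0.07951289]
L knob start px [310.57364341 221.23255814] pos [0.50071031 0.2231084  0.08018722]
t 21.25 tcp [ 0.4936 -0.0682  0.179 ] F [ 0.15 -0.48  0.46] M [ 0.1   0.12 -0.03] w 0.602 j [ 10.8  12.  -20.6   0.  -57.5  -8.9]
shift [ 0.0005  0.1277 -0.001 ] rot [-0.0028 -0.0037 -0.0005]
```

View pics/scene3.png

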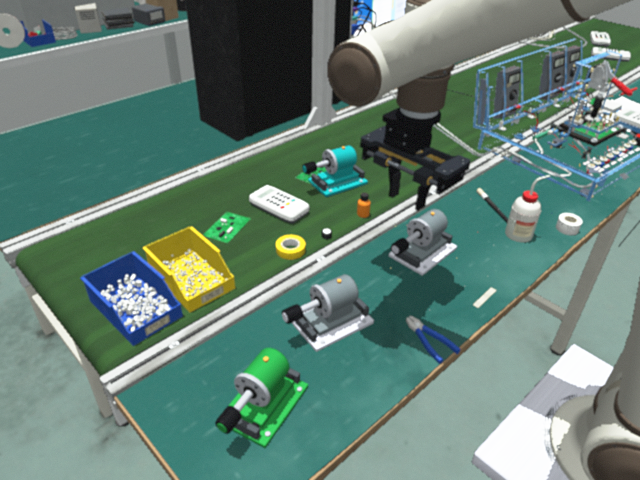

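The left knob now sits further in, at (292,315). The gripper is above the right knob at (400,247), so I'll descend there.

move_arm(increments="-0.2 0 0.03 0 0 0 0; -0.2 0 0.06 -0.001 -0.002 -0.003 0; -0.2 0.0005 0.09 -0.001 -0.003 -0.004 0; -0.2 0.0005 0.115 -0.001 -0.003 -0.004 0; -0.2 0.0005 0.127 -0.001 -0.003 -0.004 0; -0.2 0.0005 0.128 -0.001 -0.003 -0.004 0; -0.2 0.0005 0.128 -0.001 -0.003 -0.004 0")

```text
time_s: 21.95
tcp_pos: [0.4956, -0.0661, 0.0517]
ee_rot: [[-0.043, 0.002, -0.999], [0.999, -0.001, -0.043], [-0.001, -1.0, -0.002]]
wrist_force: [0.8, 0.5, -1.0]
gripper_width: 0.599
```

Run:
```python
from h import *
from station import capture
p,d=capture('scene')
cv2.imwrite("pics/scene4.png",cv2.resize(p[150:290,340:510,::-1],None,fx=4,fy=4))
goal(RR,RY)
```

```text
t 22.0 tcp [ 0.496  -0.0662  0.0522] F [0.17 0.24 1.06] M [0.03 0.07 0.02] w 0.6 j [ 11.1  21.5 -29.4   0.1 -38.9  -8.7]
shift [-0.0015  0.0009  0.0018] rot [ 0.0032  0.0041 -0.0006]
```

View pics/scene4.png

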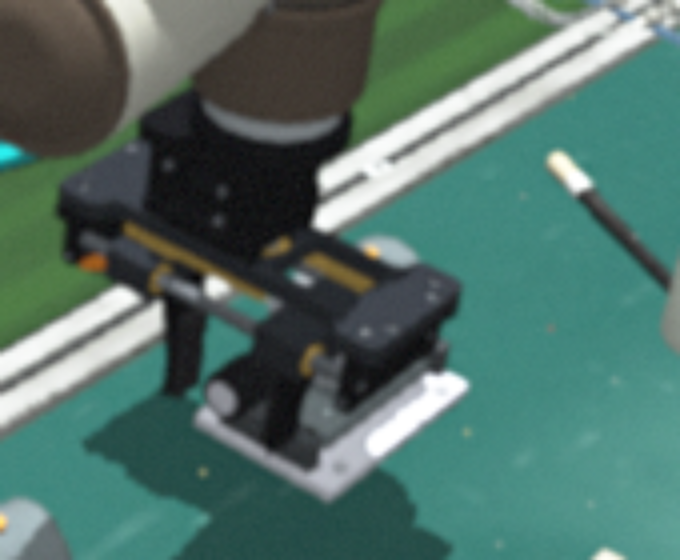

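move_arm(increments="0.2 -0.001 0.0005 0.001 0.002 0.003 0; 0.2 -0.001 0.0005 0.001 0.002 0.003 0; 0.4 -0.001 0.0005 0.001 0.002 0.003 0; 0.6 -0.001 0.0005 0.001 0.002 0.003 0; 1 -0.001 0.0005 0.001 0.002 0.003 0; 1 -0.001 0.0005 0.001 0.002 0.003 0; 1 -0.001 0.0005 0.001 0.002 0.003 0")

```text
time_s: 22.7
tcp_pos: [0.4939, -0.0682, 0.0512]
ee_rot: [[-0.038, -0.001, -0.999], [0.999, -0.001, -0.038], [-0.001, -1.0, 0.001]]
wrist_force: [-1.2, 0.6, 5.9]
gripper_width: 0.292
```

```bash
python3 -c "
from h import *
look(RY,'R grip',4)"
```

```text
R grip t 22.85 F tool mean [ 0.18 -5.65  2.8 ] sd [0.44 0.34 0.98] TCP(tool axes) mm [ -87.07  -51.22 -490.9 ] sd [0.02 0.01 0.02] w 0.294 M [ 0.13  0.83 -0.04]
```

move_arm(increments="1 -0.0005 -0.0005 0 0 0 0; 1 -0.001 -0.001 0 0 0 0; 1 -0.001 -0.001 0 0 0 0")

```text
time_s: 23.15
tcp_pos: [0.4939, -0.0689, 0.0513]
ee_rot: [[-0.038, -0.001, -0.999], [0.999, -0.0, -0.038], [-0.0, -1.0, 0.001]]
wrist_force: [-1.3, 2.4, -1.3]
gripper_width: 0.287
```

```bash
python3 -c "
from h import *
look(RY,'R -1',4)"
```

```text
R -1 t 23.3 F tool mean [1.88 2.85 1.28] sd [0.35 0.94 0.18] TCP(tool axes) mm [ -87.86  -51.37 -490.87] sd [0.01 0.02 0.01] w 0.287 M [ 0.47  0.29 -0.  ]
```

move_arm(increments="1 -0.0005 0 0 0 0 0; 1 -0.001 0 0 0 0 0; 1 -0.001 0 0 0 0 0")

```text
time_s: 23.6
tcp_pos: [0.4939, -0.0701, 0.0514]
ee_rot: [[-0.038, -0.001, -0.999], [0.999, -0.001, -0.038], [-0.0, -1.0, 0.001]]
wrist_force: [1.2, 1.8, -8.4]
gripper_width: 0.293
```

```bash
python3 -c "
from h import *
look(RY,'R -2',4)"
```

```text
R -2 t 23.75 F tool mean [ 1.27  8.99 -0.49] sd [0.33 0.64 0.55] TCP(tool axes) mm [ -88.97  -51.45 -490.86] sd [0.01 0.01 0.01] w 0.292 M [ 0.4   0.04 -0.  ]
```

move_arm(increments="1 -0.0005 0 0 0 0 0; 1 -0.001 0 0 0 0 0; 1 -0.001 0 0 0 0 0")

```text
time_s: 24.05
tcp_pos: [0.4939, -0.0709, 0.0515]
ee_rot: [[-0.038, -0.001, -0.999], [0.999, -0.0, -0.038], [-0.0, -1.0, 0.001]]
wrist_force: [0.5, 2.8, -12.2]
gripper_width: 0.286
```

```bash
python3 -c "
from h import *
look(RY,'R -3',4)"
```

```text
R -3 t 24.2 F tool mean [ 2.71 12.82 -0.33] sd [0.33 0.59 0.35] TCP(tool axes) mm [ -89.81  -51.51 -490.84] sd [0.02 0.01 0.01] w 0.292 M [ 0.85 -0.07  0.01]
```

move_arm(increments="1 -0.0003 0.001 0 0 0 0; 1 -0.0006 0.002 0 0 0 0; 1 -0.001 0.002 0 0 0 0; 1 -0.001 0.002 0 0 0 0")

```text
time_s: 24.6
tcp_pos: [0.494, -0.0717, 0.0513]
ee_rot: [[-0.038, -0.001, -0.999], [0.999, -0.0, -0.038], [-0.0, -1.0, 0.001]]
wrist_force: [-3.7, 5.6, -1.1]
gripper_width: 0.293
```

```bash
python3 -c "
from h import *
look(RY,'R -4',4)"
```

```text
R -4 t 24.75 F tool mean [6.22 0.36 3.96] sd [0.4  0.46 0.81] TCP(tool axes) mm [ -90.63  -51.32 -490.93] sd [0.01 0.01 0.01] w 0.289 M [ 1.87  1.35 -0.02]
```

move_arm(increments="1 -0.0005 0 0 0 0 0; 1 -0.001 0 0 0 0 0; 1 -0.001 0 0 0 0 0")

```text
time_s: 25.05
tcp_pos: [0.4941, -0.0722, 0.0513]
ee_rot: [[-0.038, -0.0, -0.999], [0.999, 0.0, -0.038], [0.0, -1.0, 0.0]]
wrist_force: [-5.0, 8.9, 0.6]
gripper_width: 0.292
```

```bash
python3 -c "
from h import *
look(RY,'R -5',4)"
```

```text
R -5 t 25.2 F tool mean [ 9.33 -0.81  4.22] sd [0.37 0.41 0.33] TCP(tool axes) mm [ -91.14  -51.33 -490.95] sd [0.01 0.01 0.01] w 0.293 M [ 2.59  1.51 -0.02]
```

move_arm(increments="1 -0.0002 0 0 0 0 0; 1 -0.0004 0 0 0 0 0; 1 -0.0004 0 0 0 0 0")

```text
time_s: 25.5
tcp_pos: [0.4941, -0.0724, 0.0513]
ee_rot: [[-0.038, -0.0, -0.999], [0.999, 0.0, -0.038], [0.0, -1.0, 0.0]]
wrist_force: [-5.4, 10.0, 0.2]
gripper_width: 0.286
```

```bash
python3 -c "
from h import *
look(RY,'R -5.4',4)"
```

```text
R -5.4 t 25.65 F tool mean [10.36 -0.56  5.03] sd [0.08 0.46 0.48] TCP(tool axes) mm [ -91.33  -51.33 -490.95] sd [0.01 0.01 0.  ] w 0.289 M [ 2.9   1.54 -0.  ]
```

move_arm(increments="1 0.001 0 0 0 0 0; 1 0.002 0 0 0 0 0; 1 0.003 0 0 0 0 0; 1 0.004 0 0 0 0 0; 1 0.005 0 0 0 0 0; 1 0.005 0 0 0 0 0")

```text
time_s: 26.25
tcp_pos: [0.494, -0.0692, 0.0512]
ee_rot: [[-0.039, -0.001, -0.999], [0.999, -0.002, -0.039], [-0.002, -1.0, 0.001]]
wrist_force: [-5.2, -0.7, 5.6]
gripper_width: 0.292
```

```bash
python3 -c "
from h import *
look(RY,'R pull5',4)"
```

```text
R pull5 t 26.4 F tool mean [-0.97 -5.49  4.97] sd [0.35 0.17 0.18] TCP(tool axes) mm [ -88.2   -51.2  -490.96] sd [0.03 0.01 0.01] w 0.292 M [-0.28  1.71 -0.03]
```

move_arm(increments="1 0.001 -0.0005 0.0005 0 0 0; 1 0.0015 -0.001 0.0005 0 0 0; 1 0.002 -0.001 0.0005 0 0 0; 1 0.002 -0.001 0.0005 0 0 0")

```text
time_s: 26.8
tcp_pos: [0.4939, -0.0666, 0.0513]
ee_rot: [[-0.038, 0.0, -0.999], [0.999, -0.001, -0.038], [-0.001, -1.0, -0.0]]
wrist_force: [-3.5, -1.9, 3.3]
gripper_width: 0.289
```

```bash
python3 -c "
from h import *
look(RY,'R pull7',4)"
```

```text
R pull7 t 26.95 F tool mean [-1.67 -3.16  3.08] sd [0.11 0.63 0.34] TCP(tool axes) mm [ -85.47  -51.24 -490.93] sd [0.03 0.01 0.01] w 0.289 M [-0.45  1.11 -0.01]
```

move_arm(increments="1 0.0005 0 0 0 0 0; 1 0.001 0 0 0 0 0; 1 0.001 0 0 0 0 0")

```text
time_s: 27.25
tcp_pos: [0.4938, -0.0656, 0.0512]
ee_rot: [[-0.038, 0.0, -0.999], [0.999, -0.001, -0.038], [-0.001, -1.0, -0.0]]
wrist_force: [-2.9, -4.1, 4.3]
gripper_width: 0.287
```

```bash
python3 -c "
from h import *
look(RY,'R pull8',4)"
```

```text
R pull8 t 27.4 F tool mean [-3.16 -4.29  3.4 ] sd [0.72 0.26 0.66] TCP(tool axes) mm [ -84.5   -51.2  -490.93] sd [0.02 0.01 0.01] w 0.289 M [-0.85  1.1  -0.02]
```

move_arm(increments="1 0.0005 0 0 0 0 0; 1 0.001 0 0 0 0 0; 1 0.001 0 0 0 0 0")

```text
time_s: 27.7
tcp_pos: [0.4938, -0.0651, 0.0512]
ee_rot: [[-0.038, 0.0, -0.999], [0.999, -0.002, -0.038], [-0.002, -1.0, -0.0]]
wrist_force: [-2.0, -7.5, 4.9]
gripper_width: 0.289
```

```bash
python3 -c "
from h import *
look(RY,'R pull9',4)"
```

```text
R pull9 t 27.85 F tool mean [-6.72 -4.44  2.49] sd [0.45 0.31 0.26] TCP(tool axes) mm [ -84.01  -51.19 -490.93] sd [0.02 0.01 0.01] w 0.291 M [-1.78  0.88  0.  ]
```

move_arm(increments="1 0.0005 0 0 0 0 0; 1 0.001 0 0 0 0 0; 1 0.001 0 0 0 0 0")

```text
time_s: 28.15
tcp_pos: [0.4937, -0.0647, 0.0512]
ee_rot: [[-0.038, -0.0, -0.999], [0.999, -0.002, -0.038], [-0.002, -1.0, 0.0]]
wrist_force: [-2.2, -9.3, 4.2]
gripper_width: 0.292
```

```bash
python3 -c "
from h import *
look(RY,'R pull10',5)"
```

```text
R pull10 t 28.35 F tool mean [-9.22 -4.1   2.42] sd [0.53 0.79 0.57] TCP(tool axes) mm [ -83.58  -51.19 -490.92] sd [0.01 0.01 0.02] w 0.288 M [-2.64  0.73 -0.02]
```

move_arm(increments="1 -0.001 0 0 0 0 0; 1 -0.002 0 0 0 0 0; 1 -0.0025 0 0 0 0 0; 1 -0.0025 0 0 0 0 0")

```text
time_s: 28.75
tcp_pos: [0.4938, -0.0658, 0.0512]
ee_rot: [[-0.038, 0.0, -0.999], [0.999, -0.0, -0.038], [-0.0, -1.0, -0.0]]
wrist_force: [-4.0, -2.2, 4.8]
gripper_width: 0.286
```

```bash
python3 -c "
from h import *
look(RY,'R relax',4)"
```

```text
R relax t 28.9 F tool mean [-1.43 -5.42  3.96] sd [0.61 0.67 0.24] TCP(tool axes) mm [ -84.68  -51.2  -490.94] sd [0.02 0.01 0.01] w 0.289 M [-0.42  1.18 -0.03]
```

move_arm(increments="0.2 -0.0003 0 0 0 0 0; -0.2 -0.0003 0 0 0 0 0; -0.2 -0.0003 0 0 0 0 0; -0.2 -0.0003 0 0 0 0 0; -0.2 0 -0.02 0 0 0 0; -0.2 0 -0.06 0 0 0 0; -0.2 0 -0.105 0 0 0 0; -0.2 0 -0.14 0 0 0 0")

```text
time_s: 29.7
tcp_pos: [0.4945, -0.0657, 0.1935]
ee_rot: [[-0.038, 0.003, -0.999], [0.999, -0.0, -0.038], [-0.001, -1.0, -0.003]]
wrist_force: [0.7, 0.3, 0.5]
gripper_width: 0.597
```

move_arm(increments="-0.2 -0.02 -0.02 0.03 0 0 0; -0.2 -0.04 -0.04 0.06 0 0 0; -0.2 -0.07 -0.06 0.09 0 0 0; -0.2 -0.1 -0.06 0.1 0 0 0; -0.2 -0.13 -0.06 0.1 0 0 0; -0.2 -0.16 -0.06 0.1 0 0 0; -0.2 -0.2 -0.06 0.1 0 0 0; -0.2 -0.2 -0.06 0.1 0 0 0")

```text
time_s: 30.5
tcp_pos: [0.4016, -0.2726, 0.2507]
ee_rot: [[-0.033, -0.0, -0.999], [0.999, -0.001, -0.033], [-0.001, -1.0, 0.0]]
wrist_force: [0.4, 0.2, 0.3]
gripper_width: 0.599
```

Run:
```python
from h import *
from station import capture,sense
im={}
for n in('top','scene'):
    p,d=capture(n);im[n]=(p,d);cv2.imwrite(f'pics/{n}5.png',p[:,:,::-1])
p0=np.load('top0p.npy');d0=np.load('top0.npy')
for nm,(u0,u1,v0,v1,ulim,yaw) in dict(L=(205,250,280,350,250,LY),R=(358,395,275,345,395,RY)).items():
    for t,p,d in(('start',p0,d0),('now',)+im['top']):
        X=cloud('top',d)[v0:v1,u0:u1];k=(p[v0:v1,u0:u1].max(-1)<70)&(X[...,2]>.06)&(X[...,2]<.1)
        a=X[k]@Rd(yaw)[:,0]*1e3
        print(nm,t,k.sum(),'along pull axis mm: mean',a.mean().round(2),'5/95%',np.percentile(a,[5,95]).round(2))
s=sense();print(s['time_s'],s['tcp_pos'],s['wrist_force'])
```

```text
L start 182 along pull axis mm: mean 301.26 5/95% [288.48 313.77]
L now 208 along pull axis mm: mean 293.74 5/95% [280.64 306.62]
R start 163 along pull axis mm: mean -87.44 5/95% [-100.04  -74.4 ]
R now 188 along pull axis mm: mean -85.11 5/95% [-97.52 -72.32]
30.6 [ 0.40115387 -0.26996141  0.25060734] [ 0.29802411 -0.01087257 -0.06441697]
```

View pics/top5.png

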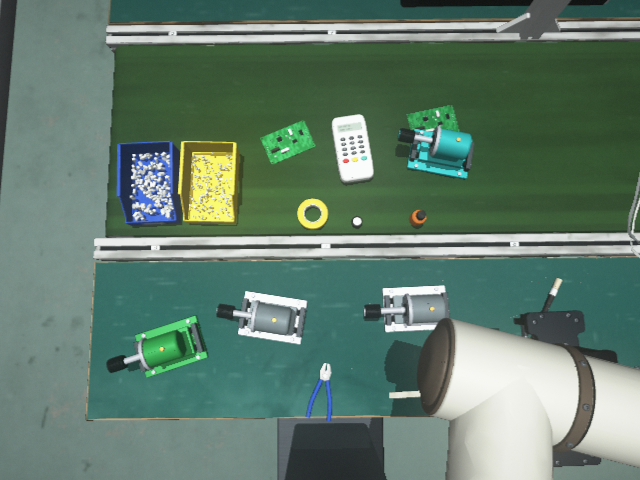

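View pics/scene5.png

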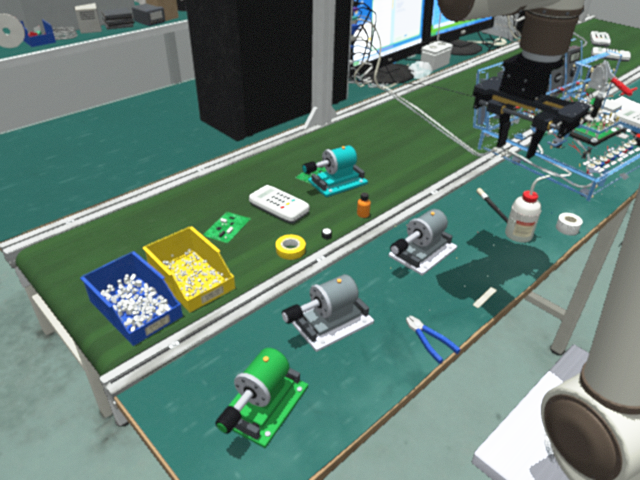

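The pictures show the left knob in at (226,312), the right knob out at (372,312), and the bystanders unmoved. The arm is clear with no contact force.

```bash
python3 -c "
from station import r,sense
print(sense()['time_s'],r.finish_job())"
```

```text
the job is handed in; nothing more can be done
30.6 None
```

I checked both spindles, left then right, and handed the job in at 30.6 s. The left spindle is the worn one and was left pushed in; the right is sound and was left pulled out. Both were let go; `finish_job` gave no verdict.

| Spindle | Push on inner stop | Pull on outer stop | Measured float | Left as |
|---|---|---|---|---|
| Left | about 10.5 N | about 10 N | about 10–11 mm | pushed in, pressed on the stop at about 8 N and eased off to about 1 N before release |
| Right | about 10.4 N | about 9.2 N | about 4–5 mm | pulled out |

- **Knob positions:** the last top picture shows the left knob 7.5 mm further in than at the start and the right knob 2.3 mm further out. Both fit the stops.
- **Bystanders and arm:** the tape, bottle and spare knob look unmoved in the pictures. The arm stood clear with near-zero wrist force.
- **What disagreed:** both floats measured by the tool came out about 1 mm too long, which I put down to give in the arm and grip. The left knob's position measured from its stand's plate came out 1–2 mm too far in, so I relied on the change from the start.
- **Side loads:** sideways and vertical forces in the grip reached about 13 N at times, and I trimmed them during the strokes.

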